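# Shut the tweezers case past its spring catch

## Robot

A 6-joint arm with a two-finger parallel gripper is mounted at the origin on the work surface. World frame = base frame: x ahead of the robot, y to its left, z up, the work surface at z = 0. Lengths are in m, angles in rad, forces in N, time in s.
With the tool pointing down it reaches from about 0.35 to 0.85 m from the base axis. Payload 8.1 kg.
Tool frame: the origin (TCP) lies at the very end of the fingers, on their centre line; the grasp point (between the pads) lies 19 mm behind it (robot.grip_depth is the distance from the TCP to the grasp point, in m); z points along the fingers, y is the line along which they close (so a half turn about z gives the same grasp; the last joint's range is limited). The gripper opens to 93 mm and grips with 3 to 60 N. Pads are 15 mm wide; open, the fingers measure 128 mm over their backs; the gripper's body (75 mm by 188 mm) begins 65 mm behind the grasp point.
Start: joints at [-1.207, 0.13, 1.488, -0, 1.523, -0.085], TCP at [0.26, -0.541, 0.219] pointing down, gripper open.
Joint ranges: [-2.96, 2.96], [-0.89, 2.26], [0.02, 2.5], [-1.34, 4.48], [0, 2.73], [-2.66, 2.66]. Speed limits (rad/s): [2.39, 2.39, 2.79, 3.14, 3.14, 3.14].

## Interface

Orientations are given as a rotation vector (axis times angle).
In Python, from plant import robot gives the robot as it stands. The module is installed in compiled form; this text tells all that it offers.
- The arm moves only by the shell command python3 -m jog 'ROWS' [FORCE]. ROWS is JSON, a list that holds one entry, the list of rows, each a list of 7 numbers: the turn, a rotation vector about the tool's x, y, z in degrees, then the shift along the tool's x, y, z in cm, then the finger opening in cm, from 0 to 9.3. A call has 1 to 5 rows; each row shifts and turns the commanded pose from where the row before left it, along the tool's axes as they then stand; what a row does not reach is not made up. A row lasts 1/12 s, in which the tool goes at most 41.7 mm and 7.16 degrees, less where a joint would pass 70% of its speed; a pose out of reach is approached as far as the arm can. A call is refused whole if a number of a shift passes 4.17 or a number of a turn 7.16, either way. A call with a gripper value outside its range is refused whole. The fingers move at their own pace and stop on an object; FORCE is the grip in N (left out, the last holds). Time passes only in rows, so rows that do not move let the fingers close. It gives the time, the measured TCP pose, the force and the opening at its end, in the units of the state.
- robot.read_state(): the state, without advancing time (a new reading comes with each control period).
- robot.read_camera(name): name is "scene" or "top" or "wrist"; returns a dict with "img" (480x640x3 uint8, red, green, blue), "fx", "fy", "cx", "cy" (pixels), "k1" (the pictures are not rectified: a ray, as slopes to the right and down, at radius r is drawn at 1 + k1 r^2 times it, then the intrinsics apply), "extrinsics" (4x4, takes a point from camera to world coordinates). Camera axes: x right, y up, looking along -z (the intrinsics and any distortion apply to the point x, -y, -z); pixel columns grow to the right and rows downward; lengths in m; the calibration is good to about 2 mm. A picture is of the moment at which its call begins. There is no depth.
- robot.close_job(): hands the job in, once; it reports no verdict.
Trained networks look in a picture, given as the dict that the camera call returned (one of the last four; its "shot" number tells which), for a name from the list of things; names that differ only in an ending like _2 or _b are one class to them, and where a whole thing is asked for, a point or a joint stands for the part that bears it (a point fixed in the world has none). Each returns a list of dicts, best first, with "confidence" (0 to 1); they miss things now and then, are a little off and sometimes report something else, mostly with a low value. They report only what shows in the picture. A call takes as long as a camera call. They do not tell look-alikes from the thing itself.
- robot.masks_of(picture, label): "pixels" (480x640 bool, what is visible of it) and "point" ([column, row] in pixels, amid what is visible of it).
- robot.pinpoint(picture, label): "point" ([column, row] in pixels: a listed point, or the origin of a listed thing).
The state is a dict: "t": time; "q": joint angles; "dq": joint speeds; "joint_torque": joint torques, N m; "tool_pos": TCP position; "orientation": TCP orientation; "force": force on the tool from outside, world axes, zero at the start; "wrist_torque": the same for the moment, N m; "opening": finger opening in m.
Only numpy, scipy, OpenCV 4.12 (cv2) and the standard library are available. Lean on these libraries where they do the work, as an engineer would, in place of code of your own. Each camera call takes 0.05 s, during which the arm holds its last target. There are 200 camera calls.

## Task

Shut the steel tweezers case: press its spring catch down with the fingertips and, keeping it down, push the sliding cover over the catch's crossbar and on until it is fully home over the compartment, so that the catch springs up behind it once you let go. Only press and push, never lift or carry anything, and leave the other things on the dresser where they stand.

Things in the scene. Friction and masses are not known exactly. Their poses are not given: they have to be found in the camera images.
- case: Low open steel case fixed to the dresser, 250 mm long (x), 120 wide (y); origin: middle of its footprint, on the surface. The cover slides shut along +x. x = -125 to 45 mm is a flat deck, 16 mm high. From x = -70 mm on, side rails with inward lips, 27 mm high, guide the cover (gap between lips 88 mm); behind that no rails. It does not move.
- cover: Sliding cover, aluminium slab of about 0.3 kg, 70 mm long (x, same as the case's), 82 wide on top, 26 tall; flanges held under the rail lips with 2 mm play. Origin: middle of its underside, 16 mm above the dresser. A tunnel under it (26 wide, 14 high, along x) clears the catch's stem. Starts at case x = -30 to -4 mm, short of the crossbar.
- cover_rear (a point): Middle of the cover's flat upright rear face, the one to push, 35 mm behind its origin (-x) and 13 mm above its underside; the face spans 16 to 42 mm above the dresser.
- catch (a joint): How far the catch is pressed: 0 up, 0.009 m fully down. A black T-shaped piece on the case's middle line that moves only up and down: a stem with a thumb pad at its rear and a crossbar at its front. About 1.6 N starts it, 5.2 N holds it fully down; it springs back. A fingertip may slide along it while pressing. Once over the crossbar, the cover itself keeps it down.
- catch_pad (a point): Middle of the top of the catch's thumb pad (36 mm wide, case x = -118 to -78 mm). From it the stem, 18 mm wide, runs on to x = 35 mm, partly inside the cover's tunnel. Pad and stem tops are 26 mm above the dresser when up, 17 mm when fully down (1 mm proud of the deck). Any spot of them may be pressed. Moves with the catch.
- crossbar (a point): Middle of the top of the catch's crossbar, 72 mm wide, at case x = 35 to 43 mm. Up, it stands 6.5 mm above the deck and blocks the cover's front edge; pressed 7 mm or more, the catch lets the cover pass over it. It rises behind the cover's rear face when the cover is home. Moves with the catch.
- cover_home (a point): Where the cover's origin lies when fully home: case x = 84 mm, y = 0, 16 mm above the dresser. Its front edge then rests on the end stop (x = 119 to 125 mm, 27 mm high) and it covers the compartment with tweezers (x = 45 to 119 mm).
- owl: Bystander: white ceramic owl figurine, 62 mm wide, 105 mm tall, beside the case; origin under its middle.
- tumbler: Bystander: empty clear glass tumbler, 68 mm wide, 95 mm tall, beside the case; origin under its middle.
- tie_holder: Bystander: orange silicone hair tie holder, a post on a 68 mm disc, 85 mm tall; origin under its middle.
- timer: Bystander: round white dial timer with a grey bar knob, 80 mm wide, 60 mm tall; origin under its middle.
- cream_jar: Bystander: closed amber glass jar, 60 mm wide, 48 mm tall; origin under its middle.
- lotion: Bystander: blue bottle, 48 mm wide, 150 mm tall; origin under its middle.
- hairbrush: Bystander: wooden brush lying flat, 190 mm long; origin under its middle.
There are look-alikes about, which are no part of the job. Of the things that look like the cover, the middle-sized one is meant.

How it is judged:
On the way, in this order (a step that is already met when the one before it is completed fails the run):
1. the catch is held down while the cover is still short of its crossbar or only just over it (value of joint catch above 0.0062 m and x of cover in the frame of case below 0.012 m), for 0.1 s.
2. the cover has been slid over the crossbar, the catch still down (value of joint catch above 0.005 m and x of cover in the frame of case above 0.016 m).
At the end, for the whole second after the job is handed in: The cover is fully home (its origin within 6 mm of case x = +84 mm along the slide and within 8 mm of site cover_home), level (under 0.08 rad) and at rest, and the catch is back up behind it (joint catch under 0.002 m) (x of cover in the frame of case between 0.0775 and 0.088 m and distance between cover and cover_home below 0.008 m and value of joint catch below 0.002 m and angle between cover's own z axis and vertical below 0.08 rad and linear speed of cover below 0.01 m/s); the robot touches nothing.
It fails at once if the cover is lifted (more than 10 mm off the deck) or tipped (more than 0.2 rad) (height (world z) of cover above 0.026 m or angle between cover's own z axis and vertical above 0.2 rad).
It fails at once if a bystander is moved by more than 20 mm (distance of any of owl, tumbler, tie_holder, timer, cream_jar, lotion, hairbrush from where it was at the start of the episode above 0.02 m).
It fails at once if a standing bystander is tipped by more than 0.3 rad (angle between any of owl, tumbler, tie_holder, timer, cream_jar, lotion's own z axis and vertical above 0.3 rad).
It also fails if it takes over 38 s, if anything falls off the work surface, if the arm or the gripper's body presses on something with over 40 N, if the wrist force passes 120 N, or if a joint passes its speed limit or range.

## Working session

There is one attempt and no reset: what is moved stays moved. The work goes in short steps, Python scripts to look and compute and a shell command to move; the robot and the scene stay as the last step left them, time stands still between calls to the robot, and variables do not carry over. Pictures are saved under pics/ and viewed, on a budget of 10 in all, crops included, one or two more only if the job needs it, and the job is handed in when it is done.

```bash
mkdir -p pics
cat > h.py <<'E'
import numpy as np, cv2
from scipy.spatial.transform import Rotation as R
from plant import robot
def px2w(c,p,z):
    K=np.array([[c["fx"],0,c["cx"]],[0,c["fy"],c["cy"]],[0,0,1.]])
    u=cv2.undistortPoints(np.array([[p]],float),K,np.array([c["k1"],0,0,0.]))[0,0]
    T=np.array(c["extrinsics"]); d=T[:3,:3]@np.array([u[0],-u[1],-1]); o=T[:3,3]
    return o+d*(z-o[2])/d[2]
def save(c,n): cv2.imwrite(f"pics/{n}.png",cv2.cvtColor(c["img"],cv2.COLOR_RGB2BGR))
E
python3 - <<'E'
from h import *
print(robot.read_state())
Z=dict(cover_rear=.029,catch_pad=.026,crossbar=.0225,cover_home=.016,cover=.016,case=0)
for cam in("top","scene"):
    c=robot.read_camera(cam); save(c,cam)
    for n,z in Z.items():
        for d in robot.pinpoint(c,n)[:4]:
            print(cam,n,np.round(d["point"],1),round(d["confidence"],2),np.round(px2w(c,d["point"],z),3))
E
```

```text
{'t': 0.0, 'q': array([-1.20741025e+00,  1.31164032e-01,  1.48923515e+00, -3.96486176e-05,
        1.52300080e+00, -8.54080742e-02]), 'dq': array([-9.64535264e-04, -3.84897721e-04, -6.98292682e-04, -1.45710430e-04,
       -2.66089903e-04, -5.24844768e-05]), 'joint_torque': array([ 2.26295386e-03, -5.59831703e+01, -4.91757810e+01,  7.69509422e-02,
        3.52764514e-02, -1.58348134e-04]), 'tool_pos': array([ 0.26013229, -0.54006185,  0.21760997]), 'orientation': array([-3.06108767e+00, -6.98668667e-01,  4.54659239e-04]), 'force': array([-0.93441386, -0.48408417,  0.59512827]), 'wrist_torque': array([-0.01401096, -0.04822494, -0.02670795]), 'opening': 0.09314560176321827}
top cover_rear [342.4 320. ] 0.87 [ 0.363 -0.044  0.029]
top cover_rear [326.9 235.1] 0.8 [ 0.56  -0.016  0.029]
top cover_rear [437.8 234. ] 0.73 [ 0.556 -0.28   0.029]
top catch_pad [341.  245.2] 0.7 [ 0.536 -0.048  0.026]
top crossbar [290.5 215.7] 0.74 [0.61  0.068 0.022]
top cover_home [272.3 205.3] 0.61 [0.638 0.111 0.016]
top cover [311.3 225.4] 0.96 [0.586 0.019 0.016]
top cover [416.2 229. ] 0.86 [ 0.572 -0.
[... 174 characters left out ...]
ear [213.7 217.6] 0.94 [ 0.574 -0.271  0.029]
scene cover_rear [320.1 186.9] 0.7 [ 0.369 -0.053  0.029]
scene cover_rear [303.3 243.7] 0.62 [ 0.564 -0.018  0.029]
scene catch_pad [298.9 231.4] 0.55 [ 0.53  -0.045  0.026]
scene crossbar [330.  275.2] 0.8 [0.621 0.076 0.022]
scene cover_home [317.  266.6] 0.64 [0.606 0.036 0.016]
scene cover_home [335.7 287.6] 0.63 [0.645 0.1   0.016]
scene cover_home [499.  293.8] 0.4 [0.518 0.465 0.016]
scene cover [229.1 231.3] 0.87 [ 0.591 -0.218  0.016]
scene cover [323.8 198.7] 0.75 [ 0.394 -0.032  0.016]
scene cover [337.  288.6] 0.74 [0.646 0.104 0.016]
scene cover [311.  257.1] 0.68 [0.586 0.012 0.016]
scene case [317.  264.9] 0.69 [0.592 0.03  0.   ]
```

View pics/top.png

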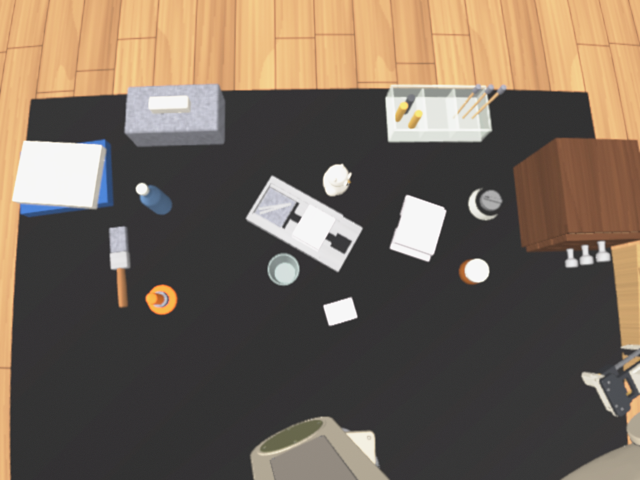

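View pics/scene.png

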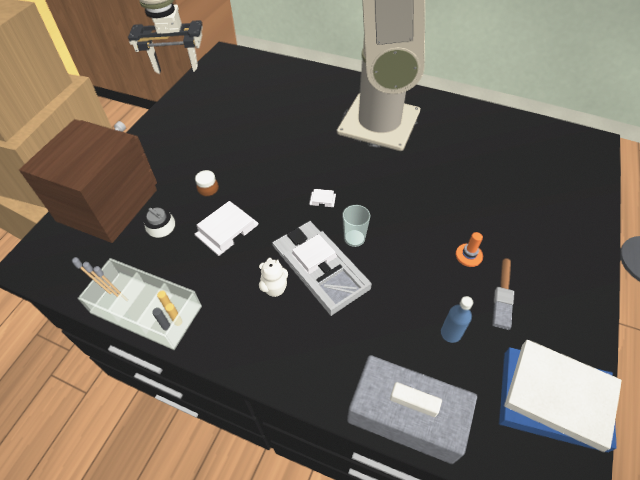

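The top view shows three white, cover-like slabs: (313,227) in the case, (418,228) larger and (340,311) smaller. The middle-sized one is the slab in the case. Next: the case frame, bystander clearance and a close crop to check the choice.

Run:
```python
from h import *
c=robot.read_camera("top")
a=np.deg2rad(57.3);o=np.array([.596,.032])
M=np.array([[np.cos(a),np.sin(a)],[-np.sin(a),np.cos(a)]])
for n in("owl","tumbler","cream_jar","timer","tie_holder"):
    for d in robot.pinpoint(c,n)[:1]:
        w=px2w(c,d["point"],0);print(n,np.round(w,3),"case:",np.round(M@(w[:2]-o),3),round(d["confidence"],2))
for d in robot.masks_of(c,"case")[:1]:
    ys,xs=np.nonzero(d["pixels"]);
    P=np.array([px2w(c,p,.024)[:2] for p in zip(xs,ys)]);r=cv2.minAreaRect((P*1000).astype(np.float32));print(r,cv2.boxPoints(r))
r=R.from_rotvec(robot.read_state()["orientation"]).as_matrix();print(r.round(3))
img=cv2.resize(c["img"][155:295,230:460],None,fx=3.4,fy=3.4,interpolation=cv2.INTER_CUBIC)
cv2.imwrite("pics/crop.png",img[...,::-1])
```

```text
owl [ 0.68  -0.042  0.   ] case: [-0.017 -0.111] 0.73
tumbler [0.471 0.093 0.   ] case: [-0.016  0.138] 0.74
cream_jar [ 0.466 -0.364  0.   ] case: [-0.404 -0.105] 0.87
timer [ 0.634 -0.409  0.   ] case: [-0.351 -0.271] 0.55
tie_holder [0.423 0.368 0.   ] case: [0.189 0.327] 0.97
((591.4736328125, 37.20964050292969), (253.74118041992188, 125.43309783935547), 58.62800598144531) [[ 471.87805  -38.4634 ]
 [ 578.9735  -103.76291]
 [ 711.0692   112.88268]
 [ 603.97375  178.18219]]
[[ 0.901  0.434 -0.   ]
 [ 0.434 -0.901  0.   ]
 [-0.    -0.    -1.   ]]
```

View pics/crop.png

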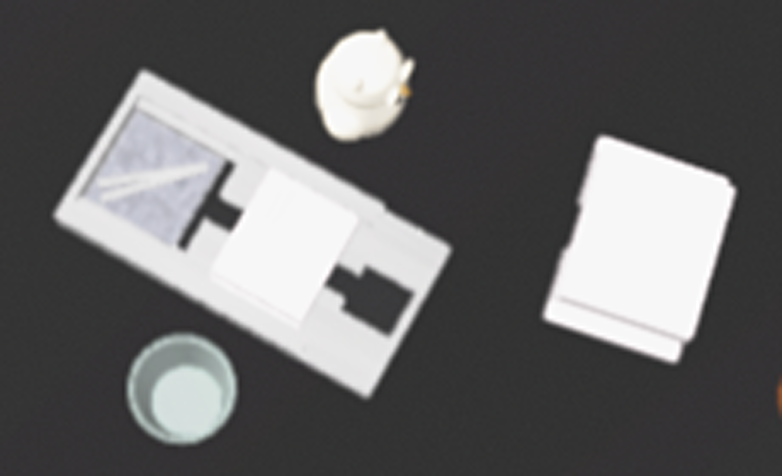

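The crop confirms it: the white cover in the case, with the black pad at (375,300) and the crossbar at (205,205). The owl sits about 80 mm from the middle line, so I'll align tool y along the slide to keep the wide gripper body clear of it.

```bash
python3 -m jog '[[[0,0,0,3.33,-2.3,0,0],[0,0,0,3.33,-2.3,0,0],[0,0,0,3.33,-2.3,0,0],[0,0,0,3.33,-2.3,0,0],[0,0,0,3.33,-2.3,0,0]]]' && python3 -m jog '[[[0,0,0,3.33,-2.3,0,0],[0,0,0,3.33,-2.3,0,0],[0,0,0,3.33,-2.3,0,0],[0,0,0,3.33,-2.3,0,0],[0,0,0,3.33,-2.3,0,0]]]' && python3 -m jog '[[[0,0,0,3.33,-2.3,0,0],[0,0,0,3.33,-2.3,0,0],[0,0,0,3.33,-2.3,0,0],[0,0,-7.16,0,0,0,0],[0,0,-7.16,0,0,0,0]]]' && python3 -m jog '[[[0,0,-7.16,0,0,0,0],[0,0,-7.16,0,0,0,0],[0,0,-7.16,0,0,0,0],[0,0,-7.16,0,0,0,0],[0,0,-7.16,0,0,0,0]]]' && python3 -m jog '[[[0,0,-7.16,0,0,0,0],[0,0,-7.16,0,0,0,0],[0,0,-7.16,0,0,0,0],[0,0,-7.16,0,0,0,0],[0,0,-7.16,0,0,0,0]]]' && python3 -m jog '[[[0,0,-7.16,0,0,0,0],[0,0,-7.16,0,0,0,0],[0,0,-7.16,0,0,0,0],[0,0,-7.16,0,0,0,0],[0,0,-7.16,0,0,0,0]]]'
python3 - <<'E'
from h import *
Z=dict(cover_rear=.029,catch_pad=.026,crossbar=.0225,cover_home=.016,cover=.016,case=0)
s=robot.read_state();print(s["t"],s["tool_pos"],s["force"],s["q"].round(2));print(R.from_rotvec(s["orientation"]).as_matrix().round(3))
c=robot.read_camera("wrist"); save(c,"wrist1")
for n,z in Z.items():
    for d in robot.pinpoint(c,n)[:2]:
        print(n,np.round(d["point"],1),round(d["confidence"],2),np.round(px2w(c,d["point"],z),3))
E
```

```text
t: 1.47
tool_pos: [0.3609, -0.3631, 0.2187]
orientation: [3.063, 0.698, 0.0]
force: [-0.4, -0.3, 0.3]
opening: 0.0642
t: 1.88
tool_pos: [0.4612, -0.187, 0.219]
orientation: [3.062, 0.699, 0.001]
force: [0.6, -1.4, -0.4]
opening: 0.0311
t: 2.3
tool_pos: [0.5215, -0.0807, 0.2186]
orientation: [-2.947, -1.089, -0.0]
force: [-0.4, -0.5, -0.0]
opening: 0.001
t: 2.72
tool_pos: [0.5207, -0.0833, 0.2187]
orientation: [2.472, 1.938, 0.0]
force: [-0.4, 0.2, 0.0]
opening: 0.0009
t: 3.13
tool_pos: [0.5207, -0.0834, 0.2187]
orientation: [1.757, 2.604, 0.0]
force: [0.4, 0.5, -0.5]
opening: 0.0005
t: 3.55
tool_pos: [0.5206, -0.0834, 0.2187]
orientation: [0.872, 3.018, -0.0]
force: [0.0, -0.2, 0.1]
opening: 0.0004
3.55 [ 0.52063476 -0.08337407  0.21868589] [ 0.01217899 -0.18379232  0.05496208] [-0.26 -0.07  1.69 -0.    1.52 -1.26]
[[-0.846  0.533  0.   ]
 [ 0.533  0.846 -0.   ]
 [-0.    -0.    -1.   ]]
cover_rear [259.2  46.7] 0.92 [ 0.364 -0.049  0.029]
cover_rear [403.3 210.4] 0.73 [ 0.563 -0.013  0.029]
catch_pad [359.6 212. ] 0.78 [ 0.542 -0.05   0.026]
crossbar [495.2 205.9] 0.89 [0.61  0.069 0.023]
cover_home [534.9 204.3] 0.69 [0.634 0.108 0.016]
cover [430.5 203.2] 0.83 [0.575 0.015 0.016]
cover [278.5  64.7] 0.72 [ 0.384 -0.042  0.016]
```

View pics/wrist1.png

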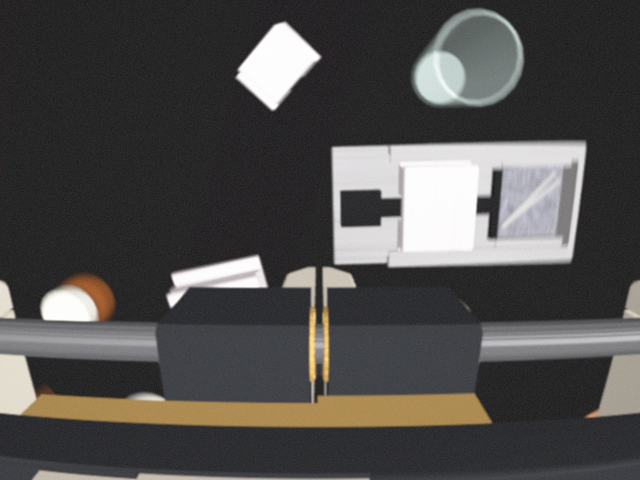

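Wrist view: the case runs left to right, pad at (360,210), cover at (440,205), crossbar at (494,205). The case is yawed about 1.4° from the tool. I'll move over the pad and go down.

```bash
python3 -m jog '[[[0,0,-1.4,0,0,0,0],[0,0,0,0.06,4.1,0,0],[0,0,0,0,0,4,0],[0,0,0,0,0,4,0],[0,0,0,0,0,4,0]]]' && python3 -m jog '[[[0,0,0,0,0,3.7,0],[0,0,0,0,0,0,0],[0,0,0,0,0,0,0]]]'
python3 - <<'E'
from h import *
Z=dict(cover_rear=.029,catch_pad=.026,crossbar=.0225,cover_home=.016,cover=.016,case=0)
s=robot.read_state();print(s["t"],s["tool_pos"],s["force"]);m=R.from_rotvec(s["orientation"]).as_matrix();print(np.rad2deg(np.arctan2(m[1,1],m[0,1])))
c=robot.read_camera("wrist"); save(c,"wrist2")
for n,z in Z.items():
    for d in robot.pinpoint(c,n)[:1]:
        w=px2w(c,d["point"],z); print(n,np.round(d["point"],1),round(d["confidence"],2),w.round(3),"tool mm",(1000*m.T@(w-s["tool_pos"])).round(1))
E
```

```text
t: 4.32
tool_pos: [0.5424, -0.0475, 0.0982]
orientation: [0.841, 3.024, 0.0]
force: [-0.1, -0.3, -0.9]
opening: 0.0005
t: 4.57
tool_pos: [0.5392, -0.0475, 0.0599]
orientation: [-0.842, -3.021, 0.001]
force: [0.7, 0.4, 0.1]
opening: 0.0002
4.5667 [ 0.53917166 -0.04753386  0.05986144] [0.69709827 0.40420317 0.08582972]
58.838470362261425
cover_rear [389.7 270.6] 0.56 [ 0.562 -0.016  0.029] tool mm [-3.4 39.3 30.8]
catch_pad [322.  266.7] 0.94 [ 0.541 -0.048  0.026] tool mm [-2.1  1.3 33.8]
crossbar [549.9 263. ] 0.88 [0.611 0.069 0.022] tool mm [ -1.7 136.9  37.1]
cover_home [609.7 259.4] 0.59 [0.635 0.107 0.016] tool mm [ -2.  181.6  43.5]
cover [184.4  19.5] 0.77 [ 0.389 -0.041  0.016] tool mm [131.5 -71.6  44.7]
case [389.8 270. ] 0.47 [ 0.574 -0.016  0.   ] tool mm [-13.4  45.2  59.7]
```

View pics/wrist2.png

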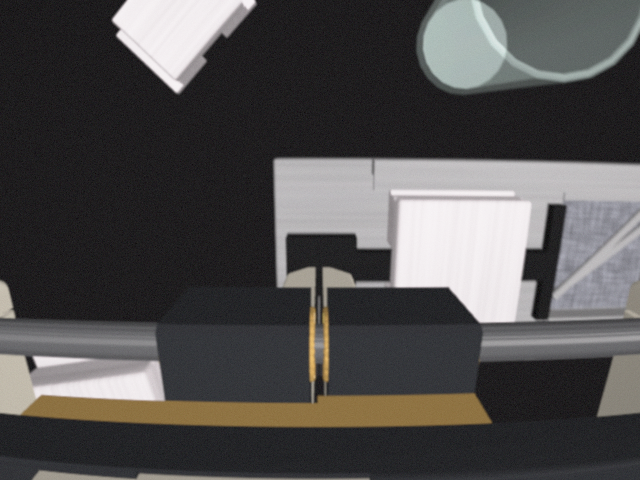

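Wrist view close up: the fingertips are over the pad (322,267), on its line to within 2 mm; the cover's rear edge is at (390,250). I'll correct sideways 2 mm and press.

```bash
python3 -m jog '[[[0,0,0,-0.2,0,2.5,0],[0,0,0,0,0,0.7,0],[0,0,0,0,0,0.5,0],[0,0,0,0,0,0,0],[0,0,0,0,0,0,0]]]'; python3 -m jog '[[[0,0,0,0,0,0.4,0],[0,0,0,0,0,0.1,0],[0,0,0,0,0,0,0],[0,0,0,0,0,0,0]]]'
```

```text
t: 5.33
tool_pos: [0.5429, -0.049, 0.0251]
orientation: [-0.844, -3.026, 0.0]
force: [-1.3, -0.6, 2.1]
opening: 0.0008
t: 5.67
tool_pos: [0.5439, -0.0491, 0.0204]
orientation: [0.843, 3.025, 0.0]
force: [1.1, -0.1, 3.2]
opening: 0.0002
```

```bash
python3 -m jog '[[[0,0,0,0,0,0.2,0],[0,0,0,0,0,0.1,0],[0,0,0,0,0,0,0],[0,0,0,0,0,0,0]]]'; python3 -m jog '[[[0,0,0,0,0,0.15,0],[0,0,0,0,0,0,0],[0,0,0,0,0,0,0]]]'
```

```text
t: 6.0
tool_pos: [0.5438, -0.0491, 0.0171]
orientation: [0.844, 3.025, 0.0]
force: [1.7, -0.5, 4.3]
opening: 0.0003
t: 6.25
tool_pos: [0.544, -0.0492, 0.0166]
orientation: [0.843, 3.024, 0.0]
force: [-2.2, 0.1, 14.0]
opening: 0.0008
```

Bottomed at 14 N. Now I'll slide forward along the stem while holding it down, with a small correction back to the middle line.

```bash
python3 -m jog '[[[0,0,0,0.1,0.5,0,0],[0,0,0,0.15,0.5,0,0],[0,0,0,0,0.5,0,0],[0,0,0,0,0.5,0,0],[0,0,0,0,0,0,0]]]'; python3 -m jog '[[[0,0,0,0,0.6,0,0],[0,0,0,0,0.6,0,0],[0,0,0,0,0.6,0,0],[0,0,0,0,0,0,0]]]'
python3 - <<'E'
from h import *
s=robot.read_state();m=R.from_rotvec(s["orientation"]).as_matrix()
c=robot.read_camera("wrist"); save(c,"wrist3")
for n,z in dict(cover_rear=.029,crossbar=.0135,cover_home=.016).items():
    for d in robot.pinpoint(c,n)[:1]:
        w=px2w(c,d["point"],z); print(n,np.round(d["point"],1),round(d["confidence"],2),w.round(3),"tool mm",(1000*m.T@(w-s["tool_pos"])).round(1))
E
```

```text
t: 6.67
tool_pos: [0.5519, -0.0322, 0.0167]
orientation: [0.843, 3.025, -0.005]
force: [-4.4, -7.3, 15.3]
opening: 0.0001
t: 7.0
tool_pos: [0.5611, -0.0172, 0.0168]
orientation: [0.844, 3.025, -0.006]
force: [-5.9, -9.7, 17.9]
opening: 0.0005
cover_rear [355.6 297. ] 0.94 [ 0.57  -0.004  0.029] tool mm [ -0.4  15.9 -12.2]
cover_home [607.  280.5] 0.64 [0.635 0.107 0.016] tool mm [  1.1 145.    0.4]
```

View pics/wrist3.png

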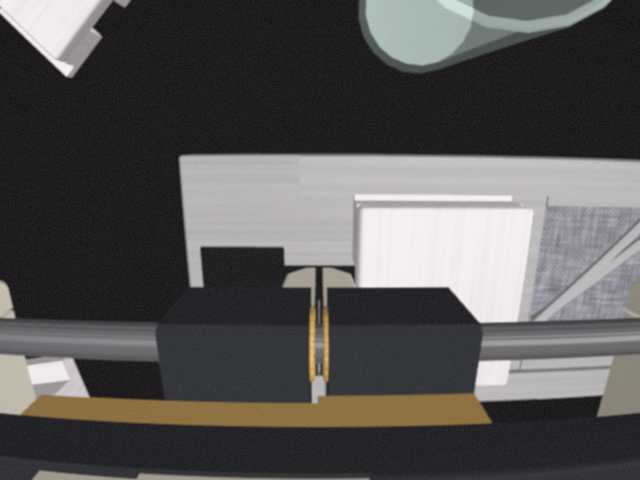

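The fingertip is now against the cover's rear face at (356,290), and the cover is short of the crossbar with the catch fully down. Continuing the push.

```bash
python3 -m jog '[[[0,0,0,0,0.7,0,0],[0,0,0,0,0.7,0,0],[0,0,0,0,0.7,0,0],[0,0,0,0,0.7,0,0],[0,0,0,0,0.7,0,0]]]'; python3 -m jog '[[[0,0,0,0,0.7,0,0],[0,0,0,0,0.7,0,0],[0,0,0,0,0.7,0,0],[0,0,0,0,0,0,0]]]'
```

```text
t: 7.62
tool_pos: [0.5786, 0.0114, 0.0169]
orientation: [0.845, 3.026, -0.008]
force: [-11.4, -15.9, 22.2]
opening: 0.0003
t: 7.95
tool_pos: [0.5903, 0.0305, 0.0171]
orientation: [0.844, 3.025, -0.006]
force: [-7.0, -10.0, 20.6]
opening: 0.0004
```

```bash
python3 -m jog '[[[0,0,0,0,0.7,-0.05,0],[0,0,0,0,0.7,0,0],[0,0,0,0,0.7,0,0],[0,0,0,0,0.7,0,0],[0,0,0,0,0,0,0]]]'; python3 -m jog '[[[0,0,0,0,0.4,0,0],[0,0,0,0,0.3,0,0],[0,0,0,0,0,0,0]]]'
```

```text
t: 8.37
tool_pos: [0.6047, 0.0552, 0.0171]
orientation: [0.844, 3.025, -0.004]
force: [-5.6, -7.0, 16.6]
opening: 0.0001
t: 8.62
tool_pos: [0.6079, 0.0604, 0.0171]
orientation: [0.844, 3.025, -0.006]
force: [-6.4, -10.7, 17.4]
opening: 0.0007
```

Run:
```python
from h import *
s=robot.read_state();m=R.from_rotvec(s["orientation"]).as_matrix()
print(((s["tool_pos"][:2]-[.591,.035])@[.512,.859]).round(4))
c=robot.read_camera("wrist"); save(c,"wrist4")
for n,z in dict(cover_rear=.029,cover=.016,cover_home=.016).items():
    for d in robot.pinpoint(c,n)[:1]:
        w=px2w(c,d["point"],z); print(n,np.round(d["point"],1),round(d["confidence"],2),w.round(3),"tool mm",(1000*m.T@(w-s["tool_pos"])).round(1))
```

```text
0.0304
cover_rear [356.  296.7] 0.84 [0.617 0.074 0.029] tool mm [ -0.4  16.2 -12. ]
cover [421.6 283. ] 0.81 [0.633 0.103 0.016] tool mm [ 0.9 49.1  0.9]
```

View pics/wrist4.png

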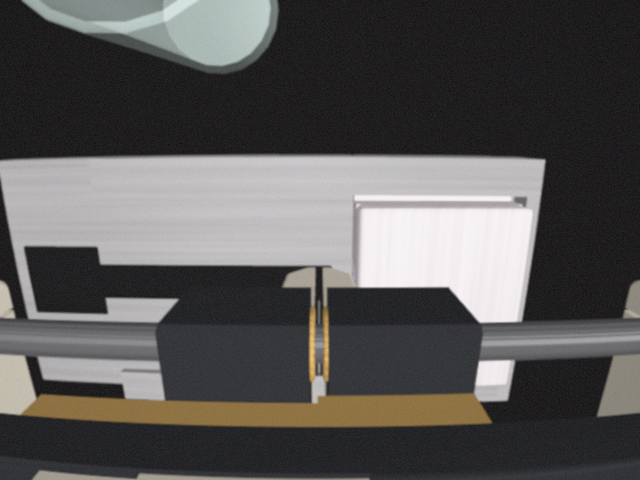

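The cover is almost home, with a small dark gap left at the end stop (522,202). I'll push gently until the force rises.

```bash
python3 -m jog '[[[0,0,0,0,0.2,0,0],[0,0,0,0,0.1,0,0],[0,0,0,0,0,0,0]]]'; python3 -m jog '[[[0,0,0,0,0.15,0,0],[0,0,0,0,0.1,0,0],[0,0,0,0,0,0,0]]]'
```

```text
t: 9.07
tool_pos: [0.6092, 0.0625, 0.017]
orientation: [0.844, 3.026, -0.006]
force: [-7.9, -11.5, 17.4]
opening: 0.0004
t: 9.32
tool_pos: [0.6102, 0.0643, 0.017]
orientation: [-0.845, -3.026, 0.007]
force: [-9.6, -13.5, 19.2]
opening: 0.0009
```

```bash
python3 -m jog '[[[0,0,0,0,0.15,0,0],[0,0,0,0,0.1,0,0],[0,0,0,0,0,0,0],[0,0,0,0,0,0,0]]]'
```

```text
t: 9.65
tool_pos: [0.6102, 0.0644, 0.017]
orientation: [-0.845, -3.024, 0.013]
force: [-16.2, -22.7, 25.3]
opening: 0.0005
```

The TCP has stopped and the force jumped, so it's on the end stop. I'll back off 8 mm, then lift straight up.

```bash
python3 -m jog '[[[0,0,0,0,-0.5,0,0],[0,0,0,0,-0.8,0,0],[0,0,0,0,0,-1,0],[0,0,0,0,0,-3,0],[0,0,0,0,0,-4,0]]]'; python3 -m jog '[[[0,0,0,0,0,-4,0],[0,0,0,0,-3,-2,0],[0,0,0,0,-4,0,0],[0,0,0,0,-4,0,0],[0,0,0,0,0,0,0]]]'
python3 - <<'E'
from h import *
e=np.array([.512,.859])
for cam in ("wrist","top"):
    c=robot.read_camera(cam); save(c,"end_"+cam)
    for n,z in dict(cover_rear=.029,cover=.016,crossbar=.0225,catch_pad=.026,cover_home=.016,owl=0,tumbler=0).items():
        for d in robot.pinpoint(c,n)[:2]:
            w=px2w(c,d["point"],z); print(cam,n,np.round(d["point"],1),round(d["confidence"],2),w.round(3),"case x",((w[:2]-[.591,.035])@e).round(4))
print(robot.read_state()["force"])
E
```

```text
t: 10.07
tool_pos: [0.6009, 0.0583, 0.0919]
orientation: [-0.842, -3.017, 0.004]
force: [0.9, 0.2, -0.0]
opening: 0.0003
t: 10.48
tool_pos: [0.5449, -0.0403, 0.1554]
orientation: [-0.848, -3.023, 0.005]
force: [-0.8, -0.5, -0.8]
opening: 0.0005
wrist cover_rear [114.1 364.3] 0.67 [ 0.557 -0.272  0.029] case x -0.2809
wrist cover_rear [490.9 229.3] 0.66 [0.62  0.078 0.029] case x 0.052
wrist cover [219.3  54.6] 0.68 [ 0.39  -0.037  0.016] case x -0.1651
wrist crossbar [472.  223.6] 0.55 [0.61  0.069 0.023] case x 0.0384
wrist catch_pad [309.7 228.2] 0.58 [ 0.542 -0.049  0.026] case x -0.0968
wrist owl [309.1 226.2] 0.67 [ 0.545 -0.052  0.   ] case x -0.0981
wrist tumbler [407.3  73.7] 0.89 [0.478 0.084 0.   ] case x -0.0157
top cover_rear [339.7 318.3] 0.96 [ 0.367 -0.038  0.029] case x -0.1778
top cover_rear [439.4 230.9] 0.83 [ 0.563 -0.284  0.029] case x -0.2883
top cover [342.8 309. ] 0.93 [ 0.388 -0.048  0.016] case x -0.175
top cover [415.9 226.2] 0.92 [ 0.579 -0.232  0.016] case x -0.2354
top crossbar [289.5 213.9] 0.62 [0.614 0.07  0.022] case x 0.0423
top catch_pad [339.1 241.8] 0.68 [ 0.544 -0.044  0.026] case x -0.0921
top catch_pad [272.8 206.2] 0.45 [0.633 0.109 0.026] case x 0.0854
top cover_home [272.3 206.8] 0.83 [0.634 0.111 0.016] case x 0.0874
top tumbler [284.9 274.1] 0.57 [0.474 0.085 0.   ] case x -0.0171
[ 0.40659276 -0.04595009 -0.40411081]
```

View pics/end_wrist.png

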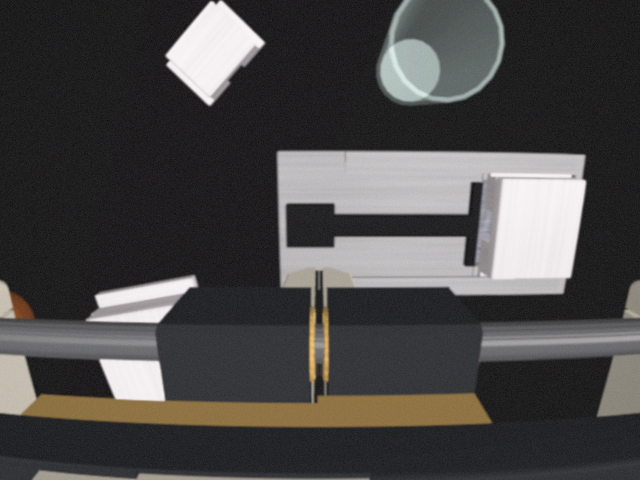

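```bash
python3 -c "
from plant import robot
print(robot.read_state()['t'],robot.close_job())"
```

```text
the job is handed in; nothing more can be done
11.2833 None
```

The tweezers case is shut and the job was handed in at about 11 s. With the closed fingertips I pressed the catch to its stop (about 14 N). Holding it down, I slid along the stem and pushed the middle-sized cover over the crossbar until the push force jumped at the end stop. Then I backed off and lifted clear.

**Last checks:**
- **Cover:** the final wrist picture shows it against the end stop. The network put its rear face at case x of about 52 mm, where home is 49 mm; I took that as measurement error, since the force jump showed it on the stop. It did not locate the finished cover's origin.
- **Catch:** the crossbar lies clear and uncovered behind the cover. I saw nothing holding the catch down, but its height was not measured directly.
- **Contact:** the force on the tool was about zero, with the arm clear of everything.
- **Bystanders:** the tumbler's measured position was within about 1 cm of the first reading, which is within measurement scatter. The owl was not found reliably in the last pictures (one wrist hit was the catch pad, a false report). The fingers stayed within the case throughout the push. I did not recheck the others.

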